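Lift the boiled eggs out of the pan

ROBOT

A 7-joint arm with a two-finger parallel gripper is mounted at the origin on a cart in front of the work surface, level with it; the furniture and walls round the work are solid. World frame = base frame: x ahead of the robot, y to its left, z up, the work surface at z = 0. Lengths are in m, angles in rad, forces in N, time in s.
With the tool pointing down it reaches from about 0.4 to 0.875 m from the base axis. Payload 19.3 kg.
Tool frame: the origin (TCP) lies on the mounting face of the last link; the fingertips stand 173 mm ahead of it and the grasp point (between the pads) lies 155 mm ahead of it (bot.grip_point_offset is the distance from the TCP to the grasp point, in m); z points along the fingers, y is the line along which they close (so a half turn about z gives the same grasp; the last joint's range is limited). The gripper opens to 85 mm and grips with 20 to 120 N. Pads are 22 mm wide; open, the fingers measure 114 mm over their backs; the gripper's body (76 mm by 85 mm) begins 54 mm behind the grasp point. The pads swing forward as they close: fully open they stand 13 mm farther back than shut.
Start: joints at [-1.227, 0.521, -0.036, 1.599, 0.021, 1.021, -0.113], TCP at [0.251, 0.572, 0.405] pointing down, gripper open.
Joint ranges: [-2.91, 2.91], [-0.3, 2.13], [-1.5, 1.42], [0.17, 2.43], [-1.26, 4.41], [0.16, 1.93], [-2.52, 2.52]. Speed limits (rad/s): [1.89, 1.89, 2.39, 2.39, 3.01, 3.01, 3.01].

INTERFACE

Orientations are given as [roll, pitch, yaw] about the fixed x, y, z axes, in that order (R = Rz(yaw) Ry(pitch) Rx(roll)).
In Python, from workcell import bot gives the robot as it stands.
- The arm moves only by the tool arm_command, never from a script. Its argument "deltas" is a list of rows, each a list of 3 entries, a list of its own where there are three numbers: the shift along the tool's x, y, z in cm, then the turn, a rotation vector about the tool's x, y, z in rad, then the finger opening in cm, from 0 to 8.54. In form: [[[tx, ty, tz], [rx, ry, rz], claw], ...]. A call has 1 to 20 rows; each row shifts and turns the commanded pose from where the row before left it, along the tool's axes as they then stand; what a row does not reach is not made up. A row lasts 1/10 s, in which the tool goes at most 50 mm and 8.59 degrees, less where a joint would pass 70% of its speed; a pose out of reach is approached as far as the arm can. A call with a gripper value outside its range is refused whole. The fingers move at their own pace and stop on an object; "newtons" is the grip in N (left out, the last holds). Time passes only in rows, so rows that do not move let the fingers close. It gives the time, the measured TCP pose, the force, the opening and the grip force at its end, in the units of the state.
- bot.observe(): the state, without advancing time (a new reading comes with each control period).
- bot.grab_frame(name): name is "scene" or "top"; returns a dict with "frame" (400x640x3 uint8, red, green, blue), "K" (3x3 intrinsics, pixels), "k1" (the pictures are not rectified: a ray, as slopes to the right and down, at radius r is drawn at 1 + k1 r^2 times it, then the intrinsics apply), "rvec" (rotation vector, rad) and "tvec" (3), from world to camera coordinates, as OpenCV has them. Camera axes: x right, y down, z forward; pixel columns grow to the right and rows downward; lengths in m; the calibration is good to about 2 mm. A picture is of the moment at which its call begins. There is no depth.
- bot.job_done(): hands the job in; it is judged then, once.
Trained networks look in a picture, given as the dict that the camera call returned (one of the last four; its "shot" number tells which), for a name from the list of things; names that differ only in an ending like _2 or _b are one class to them, and where a whole thing is asked for, a point or a joint stands for the part that bears it (a point fixed in the world has none). Each returns a list of dicts, best first, with "p" (0 to 1); they miss things now and then, are a little off and sometimes report something else, mostly with a low value. They report only what shows in the picture. A call takes as long as a camera call.
- bot.find_in(name, picture): "rect" ([left, top, width, height] in pixels, round what is visible of it).
- bot.mark_of(name, picture): "at" ([column, row] in pixels: a listed point, or the origin of a listed thing).
The state is a dict: "clock": time; "qpos": joint angles; "qd": joint speeds; "joint_efforts": joint torques, N m; "position": TCP position; "tool_rot": TCP orientation; "force": force on the tool from outside, world axes, zero at the start; "moment": the same for the moment, N m; "grip_width": finger opening in m; "finger_force": force on a finger pad.
Only numpy, scipy, OpenCV 4.12 (cv2) and the standard library are available. Lean on these libraries where they do the work, as an engineer would, in place of code of your own. Each camera call takes 0.05 s, during which the arm holds its last target. There are 200 camera calls.

TASK

The eggs are done: take the lid off the pan by its handle and set it down, right way up, on the bare worktop. Then swing up the folding handle of the wire egg rack, lift the rack out of the pan by that handle and stand it, upright and gently, with its whole foot on the wooden board, all three eggs still in their cups. Keep the rack level on the way, leave the pan on its trivet, leave the other things alone, and let go of everything at the end.

Things in the scene. Friction and masses are not known exactly. Their poses are not given: they have to be found in the camera images.
- lid: domed steel lid, 170 mm across its flange, 82 mm high over all, 0.26 kg, with a black strap handle on top. Origin: centre of its underside (bottom of a locating lip of 150 mm diameter and 6 mm depth that drops inside the pan's mouth with 3 mm play; the flange sits on the pan rim, 6 mm above the origin). z up through the handle; the strap runs along x.
- lid_handle (a point): middle of the lid's strap handle, a bar 84 mm long (lid's x), 14 mm wide (lid's y), 7 mm thick, 78 mm above the lid's origin; 24 mm of clear space between the strap and the dome, posts of 10 mm diameter at 34 mm either side.
- pan: steel pan with two loop side handles (reaching 115 mm from the centre along its x axis), 164 mm outside and 156 mm inside diameter at the mouth, 80 mm high, 1.3 kg, loose on a round cork trivet of 176 mm diameter and 8 mm thickness. Origin: centre of its underside, z up; its inner floor is 4 mm above the origin.
- rack: round egg rack of steel wire, standing on the pan's floor, 0.33 kg, with three ring cups that hold one egg each. Origin: centre of its underside. Foot ring 117 mm in diameter; widest part 143 mm (at the handle's pivots); wire cups 20 mm above the origin; pivots of the folding handle 48 mm above it, on the rack's y axis. z up.
- rack_pivot (a point): point on the pivot axis of the folding handle, in the middle of the rack, 48 mm above the rack's origin; the pivot axis is the rack's y axis.
- bail_grip (a point): middle of the round black grip of the rack's folding handle: 76 mm long along the rack's y axis, 13 mm in diameter, 58 mm from the pivot axis (106 mm above the rack's origin when upright). At rest the handle lies on its stop on the rack's -x side, more or less towards the robot, with the grip about 94 mm above the rack's origin, some 18 mm above the pan's rim level and about 35 mm off centre.
- bail (a joint): angle of the folding handle, rad: 0 upright over the rack's centre, positive leaning to the rack's +x side, stops at -0.65 and +0.65. It turns almost freely and falls to a stop when let go.
- egg_0: brown egg, 43 mm in diameter, 55 mm high, 58 g, loose in a ring cup of the rack. Origin: its centre, about 42 mm above the rack's origin and 33 mm from the rack's axis.
- egg_1: second egg, same as egg_0, in another cup.
- egg_2: third egg, same as egg_0, in another cup.
- board: wooden chopping board lying flat on the worktop, 240 mm (x) by 340 mm (y), 21 mm thick, does not move. Origin: centre of its underside, z up; top face 21 mm above. Between the board and the trivet at least 200 mm of worktop is bare.
- salt: glass salt shaker, 44 mm in diameter, 90 mm high, a bystander. Origin: centre of its underside.
- timer: round white kitchen timer, 63 mm in diameter, 48 mm high, a bystander. Origin: centre of its underside.
- teaspoon: steel teaspoon, 130 mm long, a bystander lying behind the gap between pan and board. Origin: centre of its underside, x along it.

How it is judged:
On the way, in this order (a step that is already met when the one before it is completed fails the run):
1. the lid lies right way up on the worktop, let go (height (world z) of lid below 0.008 m and angle between lid's own z axis and vertical below 0.08 rad and contact force between the fingers and lid below 0.1 N and linear speed of lid below 0.03 m/s), for 0.2 s.
2. the rack hangs clear above the pan's rim by its upright folding handle (z of rack in the frame of pan above 0.082 m and contact force between the fingers and bail above 1 N and value of joint bail between -0.4 and 0.4 rad), for 0.2 s.
At the end, for the whole second after the job is handed in: The rack stands upright (within 3 degrees) and still with its whole foot ring on the board, all three eggs in their cups; the lid lies flat, right way up, on the worktop; the pan is still on its trivet, within 30 mm of where it stood; the fingers touch nothing (x of rack in the frame of board between -0.063 and 0.063 m and y of rack in the frame of board between -0.113 and 0.113 m and z of rack in the frame of board between 0.016 and 0.026 m and angle between each of rack, pan's own z axis and vertical below 0.06 rad and linear speed of rack below 0.02 m/s and distance between each of egg_0, egg_1, egg_2 and rack below 0.062 m and z of each of egg_0, egg_1, egg_2 in the frame of rack above 0.03 m and height (world z) of lid below 0.008 m and angle between lid's own z axis and vertical below 0.08 rad and linear speed of lid below 0.03 m/s and distance of pan from where it was at the start of the episode below 0.03 m and contact force between the fingers and anything else below 0.1 N).
It fails at once if the rack is tipped more than 34 degrees or the pan more than 14 (angle between rack's own z axis and vertical above 0.6 rad or angle between pan's own z axis and vertical above 0.25 rad).
It fails at once if an egg leaves the rack (distance between any of egg_0, egg_1, egg_2 and rack above 0.09 m).
It fails at once if an egg is knocked or squeezed hard (over 20 N) (contact force between any of egg_0, egg_1, egg_2 and anything else above 20 N).
It fails at once if the rack is dropped or pressed hard on the board (over 40 N) (contact force between rack and board above 40 N).
It fails at once if a bystander is pushed away or knocked over (distance of any of salt, timer, teaspoon from where it was at the start of the episode above 0.03 m).
It also fails if it takes over 64 s, if anything falls off the work surface, if the arm or the gripper's body presses on something with over 40 N, if the wrist force passes 120 N, or if a joint passes its speed limit or range.

## Working session

There is one attempt and no reset: what is moved stays moved. The work goes in short steps, Python scripts to look and compute and a tool call to move; the robot and the scene stay as the last step left them, time stands still between calls to the robot, and variables do not carry over. Pictures are saved under pics/ and viewed, at most 10 in all, crops included, and the job is handed in when it is done.

Besides the shell and the picture viewer there is one more tool, called after "Emit:" as a command line: name --argument value ..., lists and objects as JSON in quotes. arm_command: Moves the arm, as the interface text tells. Its arguments: {"type":"object","properties":{"deltas":{"type":"array","items":{"type":"array"}},"newtons":{"type":"number"}},"required":["deltas"]}

```bash
mkdir -p pics; cat > h.py <<'E'
import numpy as np, cv2
from workcell import bot
from scipy.spatial.transform import Rotation as R
def cam(p):
    return p["K"],np.array([p["k1"],0,0,0,0.]),np.array(p["rvec"],float),np.array(p["tvec"],float)
def ray(p,uv):
    K,d,r,t=cam(p)
    x=np.array([(uv[0]-K[0][2])/K[0][0],(uv[1]-K[1][2])/K[1][1]]);s=x.copy()
    for _ in range(30): s=x/(1+p["k1"]*(s@s))
    Rm=cv2.Rodrigues(r)[0]
    return -Rm.T@t, Rm.T@np.array([s[0],s[1],1])
def atz(p,uv,z):
    o,v=ray(p,uv); return o+v*(z-o[2])/v[2]
def tri(p1,a,p2,b):
    o1,v1=ray(p1,a);o2,v2=ray(p2,b);v1/=np.linalg.norm(v1);v2/=np.linalg.norm(v2)
    s=np.linalg.lstsq(np.c_[v1,-v2],o2-o1,rcond=None)[0]
    A=o1+s[0]*v1;B=o2+s[1]*v2
    return (A+B)/2,np.linalg.norm(A-B)
def proj(p,X):
    K,d,r,t=cam(p); c=cv2.Rodrigues(r)[0]@np.array(X)+t; s=c[:2]/c[2]; s=s*(1+p["k1"]*(s@s))
    return [K[0][0]*s[0]+K[0][2],K[1][1]*s[1]+K[1][2]]
E
python3 - <<'E'
from h import *
S=bot.grab_frame("scene");T=bot.grab_frame("top")
cv2.imwrite("pics/s0.png",S["frame"][...,::-1]);cv2.imwrite("pics/t0.png",T["frame"][...,::-1])
print(S["k1"],S["K"],-cv2.Rodrigues(np.array(S["rvec"]))[0].T@S["tvec"],-cv2.Rodrigues(np.array(T["rvec"]))[0].T@T["tvec"])
for n in ["lid","lid_handle","pan","rack","bail_grip","board","salt","timer","teaspoon"]:
    a=bot.mark_of(n,S);b=bot.mark_of(n,T)
    print(n,[(np.round(q["at"]),round(q["p"],2)) for q in a[:2]],[(np.round(q["at"]),round(q["p"],2)) for q in b[:2]])
    if a and b: X,e=tri(S,a[0]["at"],T,b[0]["at"]);print("   ",X.round(4),round(e,4))
o=bot.observe();print({k:np.round(v,3) for k,v in o.items()},bot.grip_point_offset)
E
```

```text
0.04389092727970102 [[456.43566151   0.         324.66266261]
 [  0.         456.43566151 201.48767078]
 [  0.           0.           1.        ]] [-0.34627271 -0.75086628  0.87229985] [0.3011589  0.01609377 1.55856335]
lid [(array([245., 199.]), 0.82)] [(array([215., 233.]), 0.91)]
    [0.4896 0.3318 0.0907] 0.0076
lid_handle [(array([241., 176.]), 0.9)] [(array([208., 229.]), 0.57)]
    [0.49   0.3346 0.1764] 0.0056
pan [(array([243., 221.]), 0.82)] []
rack [] [(array([306., 183.]), 0.43)]
bail_grip [] []
board [(array([390., 293.]), 0.61)] [(array([407., 236.]), 0.78)]
    [ 0.5063 -0.2575 -0.0012] 0.0018
salt [(array([376., 233.]), 0.83)] [(array([345., 170.]), 0.75)]
    [ 0.7177 -0.0574  0.0035] 0.0012
timer [(array([333., 221.]), 0.8)] [(array([307., 185.]), 0.54)]
    [0.6541 0.0676 0.0298] 0.0077
teaspoon [(array([348., 244.]), 0.48)] [(array([330., 202.]), 0.51)]
    [ 0.6168 -0.0143 -0.0066] 0.0117
{'clock': np.float64(1.0), 'qpos': array([-1.227,  0.521, -0.036,  1.599,  0.021,  1.021, -0.113]), 'qd': array([ 0.   ,  0.   ,  0.002, -0.002, -0.001,  0.   ,  0.001]), 'joint_efforts': array([ 2.0000e-03, -9.2682e+01,  1.9790e+00, -3.7028e+01,  1.8000e-02,
        2.0000e-03,  0.0000e+00]), 'position': array([0.251, 0.572, 0.405]), 'tool_rot': array([ 3.142, -0.   ,  2.728]), 'force': array([-0.297,  0.451,  0.25 ]), 'moment': array([ 0.018, -0.014, -0.093]), 'finger_force': np.float64(0.0), 'grip_width': np.float64(0.085)} 0.1547
```

View images.

View pics/s0.png

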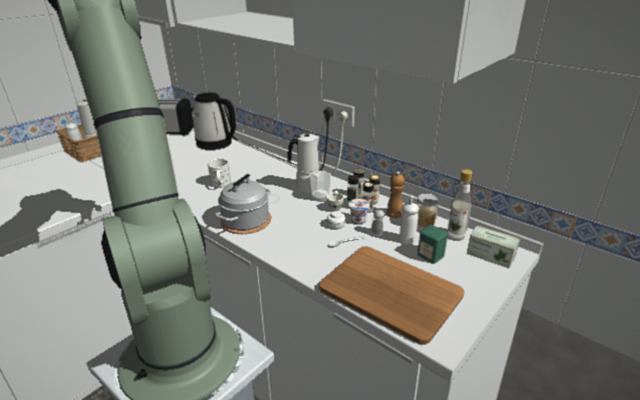

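View pics/t0.png

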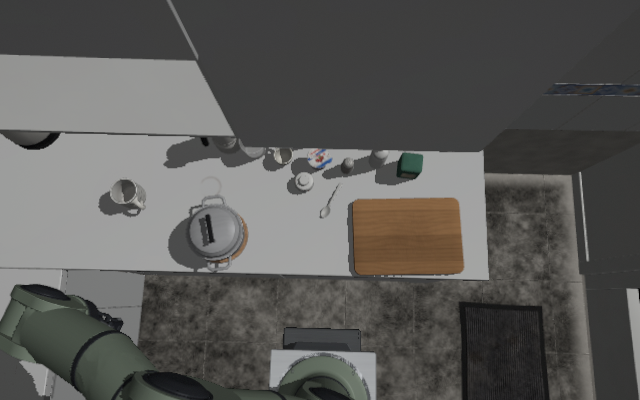

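The scene view shows the pan with its lid at (245,200), the board at (390,293) and the bare gap between them, with the spoon at (348,242). In the top view, the lid is at (215,233) with its black strap roughly along the column direction at (207,230), pan loops at (213,202) and (220,263), and the board at (407,236).

```bash
python3 - <<'E'
from h import *
S=bot.grab_frame("scene");T=bot.grab_frame("top")
for nm,P,box in (("S",S,(215,165,275,240)),("T",T,(180,190,255,270))):
    x0,y0,x1,y1=box
    c=P["frame"][y0:y1,x0:x1]
    m=(c.max(2)<60).astype(np.uint8)
    n,l,st,ce=cv2.connectedComponentsWithStats(m)
    for i in range(1,n):
        if st[i,4]>30:
            ys,xs=np.where(l==i); q=cv2.minAreaRect(np.c_[xs+x0,ys+y0].astype(np.float32))
            bp=cv2.boxPoints(q)
            print(nm,st[i],np.round(q[0],1),np.round(q[1],1),[atz(P,b,.16).round(3)[:2] for b in bp],"c",atz(P,q[0],.16).round(4))
    for nme,z in (("lid_handle",.16),("lid",.082),("pan",.008)):
        for q in bot.mark_of(nme,P)[:1]: print(nm,nme,q["at"],atz(P,q["at"],z).round(4))
A=[]
cv2.imwrite("pics/c1.png",cv2.hconcat([cv2.resize(S["frame"][160:250,200:300],(400,360),interpolation=2),cv2.resize(T["frame"][185:275,170:270],(400,360),interpolation=2)])[...,::-1])
print("edge",atz(T,(300,272),0).round(3),"spoon",atz(T,(323,217),0).round(3),atz(T,(338,184),0).round(3))
r=bot.find_in("board",T)[0]["rect"];print(r,atz(T,(r[0],r[1]),.021),atz(T,(r[0]+r[2],r[1]+r[3]),.021))
E
```

```text
S [19 10 15 11 43] [241.1 180.1] [ 3.1 17.2] [array([0.46 , 0.339]), array([0.535, 0.355]), array([0.526, 0.336]), array([0.452, 0.321])] c [0.4925 0.3373 0.16  ]
S lid_handle [240.8, 177.2] [0.5057 0.3541 0.16  ]
S lid [242.8, 201.6] [0.4855 0.3323 0.082 ]
S pan [243.3, 218.8] [0.4866 0.3419 0.008 ]
T [ 19  25  15  28 169] [205.9 228.9] [27.3 10.7] [array([0.526, 0.371]), array([0.532, 0.341]), array([0.455, 0.322]), array([0.449, 0.352])] c [0.4903 0.3462 0.16  ]
T [  6  28  26  40 115] [195.4 240.5] [43.4 13.7] [array([0.502, 0.422]), array([0.521, 0.388]), array([0.41 , 0.326]), array([0.393, 0.359])] c [0.4561 0.3737 0.16  ]
T lid_handle [208.4, 229.4] [0.4889 0.3389 0.16  ]
T lid [216.7, 233.6] [0.4873 0.331  0.082 ]
edge [0.384 0.079 0.   ] spoon [0.56  0.011 0.   ] [ 0.671 -0.035  0.   ]
[353.9, 196.2, 109.6, 77.0] [ 0.62680717 -0.08631427  0.021     ] [ 0.39352076 -0.42601382  0.021     ]
```

View pics/c1.png

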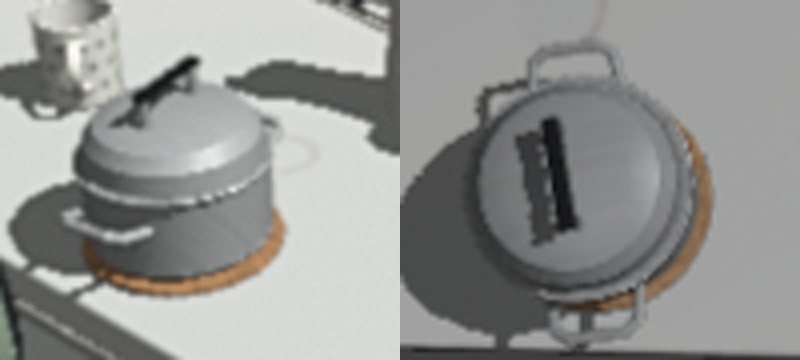

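Strap: dark bar in crop 2 at columns 543–577 (full-frame about (208,215) to (212,242); the blob to its left is its shadow). It reads as centre about (0.489, 0.335), yaw about 0.14, height about 0.16, which agrees with the scene view. That fits the reach and the sizes given.

```bash
cat >> h.py <<'E'
def plan(gp,yaw,n,pos=None,y0=None):
    """constant tool-frame row, tool down; gp = target grasp point; shift before turn in each row"""
    o=bot.observe(); p=np.array(o["position"] if pos is None else pos)
    y0=o["tool_rot"][2] if y0 is None else y0
    w=(yaw-y0+np.pi/2)%np.pi-np.pi/2
    d=np.array(gp)+[0,0,bot.grip_point_offset]-p
    f=lambda a:np.array([[np.cos(a),np.sin(a)],[np.sin(a),-np.cos(a)]])
    M=sum(f(y0+w*k/n) for k in range(n)); t=np.linalg.solve(M,d[:2])/1*100
    print("rows",n,"shift",t.round(2),round(-d[2]*100/n,2),"rz",round(-w/n,4),"| d",d.round(4),"w",round(w,3))
E
python3 - <<'E'
from h import *
T=bot.grab_frame("top")
print(atz(T,(208.2,215),.16),atz(T,(211.8,242.5),.16),atz(T,(210,228.7),.16))
plan((.489,.335,.225),.14,12)
E
```

```text
[0.53067953 0.34261117 0.16      ] [0.4515966  0.32645949 0.16      ] [0.4910452  0.33450797 0.16      ]
rows 12 shift [-2.3  -1.66] 0.21 rz -0.0462 | d [ 0.2377 -0.2372 -0.025 ] w 0.554
```

Emit:
arm_command --deltas '[[[-2.3, -1.66, 0.2], [0, 0, -0.051], 8.5], [[-2.3, -1.66, 0.2], [0, 0, -0.051], 8.5], [[-2.3, -1.66, 0.2], [0, 0, -0.051], 8.5], [[-2.3, -1.66, 0.2], [0, 0, -0.051], 8.5], [[-2.3, -1.66, 0.2], [0, 0, -0.051], 8.5], [[-2.3, -1.66, 0.2], [0, 0, -0.051], 8.5], [[-2.3, -1.66, 0.2], [0, 0, -0.051], 8.5], [[-2.3, -1.66, 0.2], [0, 0, -0.051], 8.5], [[-2.3, -1.66, 0.2], [0, 0, -0.051], 8.5], [[-2.3, -1.66, 0.2], [0, 0, -0.051], 8.5], [[-2.3, -1.66, 0.2], [0, 0, -0.051], 8.5], [[-2.3, -1.66, 0.2], [0, 0, -0.051], 8.5], [[0, 0, 0], [0, 0, 0], 8.5], [[0, 0, 0], [0, 0, 0], 8.5]]'

```text
clock: 2.9
position: [0.4947, 0.3415, 0.3805]
tool_rot: [3.142, -0.0, -2.945]
force: [-0.9, -0.1, -0.7]
grip_width: 0.0849
finger_force: 0.0
```

```bash
python3 - <<'E'
from h import *
o=bot.observe();print(o["position"],o["tool_rot"],o["qpos"],o["force"])
plan((.490,.335,.162),.2,5)
S=bot.grab_frame("scene");T=bot.grab_frame("top")
cv2.imwrite("pics/c2.png",cv2.hconcat([cv2.resize(S["frame"][120:240,190:290],(400,480),interpolation=2),cv2.resize(T["frame"][170:290,160:260],(400,480),interpolation=2)])[...,::-1])
E
```

```text
[0.49473828 0.34147634 0.38048969] [ 3.14156096e+00 -3.91742340e-04 -2.94493484e+00] [-0.61651355  0.51096877 -0.12328016  1.68642636  0.07376919  0.94905381
  1.0002387 ] [-0.89405032 -0.10369832 -0.73816332]
rows 5 shift [ 0.12 -0.11] 1.28 rz -0.0007 | d [-0.0047 -0.0065 -0.0638] w 0.003
```

View pics/c2.png

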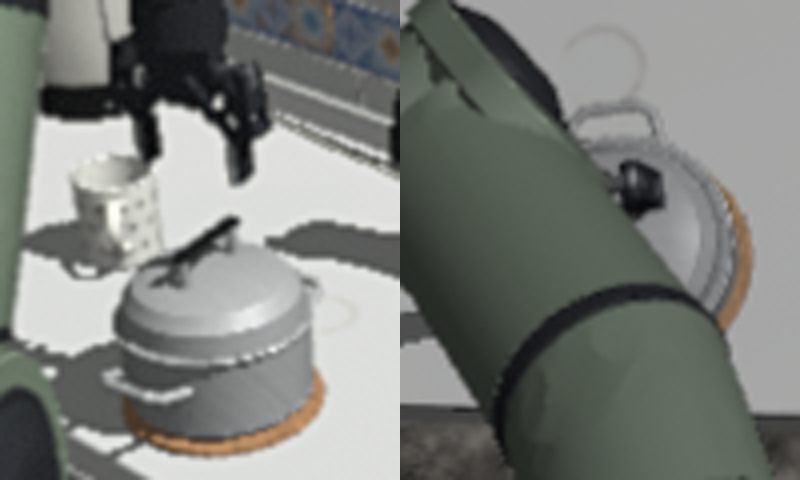

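The open fingers hang above the strap at about crop (190,170) and straddle it. I'll descend, close and lift.

Emit:
arm_command --deltas '[[[0.12, -0.11, 1.28], [0, 0, 0], 8.5], [[0.12, -0.11, 1.28], [0, 0, 0], 8.5], [[0.12, -0.11, 1.28], [0, 0, 0], 8.5], [[0.12, -0.11, 1.28], [0, 0, 0], 8.5], [[0.12, -0.11, 1.28], [0, 0, 0], 8.5], [[0, 0, 0], [0, 0, 0], 8.5], [[0, 0, 0], [0, 0, 0], 0.5], [[0, 0, 0], [0, 0, 0], 0.5], [[0, 0, 0], [0, 0, 0], 0.5], [[0, 0, 0], [0, 0, 0], 0.5], [[0, 0, 0], [0, 0, 0], 0.5], [[0, 0, 0], [0, 0, 0], 0.5], [[0, 0, 0], [0, 0, 0], 0.5], [[0, 0, 0], [0, 0, 0], 0.5], [[0, 0, 0], [0, 0, 0], 0.5], [[0, 0, 0], [0, 0, 0], 0.5]]' --newtons 40

```text
clock: 4.6
position: [0.4899, 0.3352, 0.3171]
tool_rot: [3.141, 0.001, -2.943]
force: [-0.4, -0.6, 6.3]
grip_width: 0.0128
finger_force: 39.3
```

Emit:
arm_command --deltas '[[[0, 0, -0.3], [0, 0, 0], 0.5], [[0, 0, -0.5], [0, 0, 0], 0.5], [[0, 0, -1], [0, 0, 0], 0.5], [[0, 0, -1.5], [0, 0, 0], 0.5], [[0, 0, -1.5], [0, 0, 0], 0.5], [[0, 0, -1.5], [0, 0, 0], 0.5], [[0, 0, -1.5], [0, 0, 0], 0.5], [[0, 0, 0], [0, 0, 0], 0.5]]'

```text
clock: 5.4
position: [0.4901, 0.3353, 0.3971]
tool_rot: [3.14, 0.003, -2.944]
force: [0.3, 0.3, -2.0]
grip_width: 0.0128
finger_force: 39.9
```

```bash
python3 - <<'E'
from h import *
plan((.485,.085,.24),.2,8)
S=bot.grab_frame("scene")
for n in ("lid","lid_handle","pan","rack","egg_0","bail_grip","rack_pivot"): print(n,[(q["at"],round(q["p"],2)) for q in bot.mark_of(n,S)[:3]])
q=bot.mark_of("lid",S)
o=bot.observe();p=np.array(o["position"]);print(p,[proj(S,p-[0,0,.155+a]) for a in (0,.078)])
E
```

```text
rows 8 shift [ 0.68 -3.06] 0.03 rz -0.0003 | d [-0.0051 -0.2503 -0.0024] w 0.002
lid [([240.0, 179.0], 0.96), ([376.0, 229.1], 0.64), ([331.8, 224.4], 0.51)]
lid_handle [([236.4, 154.1], 0.77), ([242.8, 206.0], 0.57)]
pan [([245.1, 218.5], 0.55)]
rack [([390.7, 290.6], 0.64), ([242.5, 217.2], 0.6)]
egg_0 [([245.7, 200.7], 0.63), ([238.7, 207.6], 0.49), ([254.3, 207.6], 0.38)]
bail_grip [([238.7, 198.9], 0.56), ([249.3, 200.3], 0.24)]
rack_pivot [([245.1, 205.8], 0.55)]
[0.48973784 0.3351419  0.39428391] [[np.float64(238.3742492814857), np.float64(158.91687440773347)], [np.float64(240.8368935798103), np.float64(180.26654671699808)]]
```

Emit:
arm_command --deltas '[[[0.68, -3.06, 0], [0, 0, 0], 0.5], [[0.68, -3.06, 0], [0, 0, 0], 0.5], [[0.68, -3.06, 0], [0, 0, 0], 0.5], [[0.68, -3.06, 0], [0, 0, 0], 0.5], [[0.68, -3.06, 0], [0, 0, 0], 0.5], [[0.68, -3.06, 0], [0, 0, 0], 0.5], [[0.68, -3.06, 0], [0, 0, 0], 0.5], [[0.68, -3.06, 0], [0, 0, 0], 0.5], [[0, 0, 0], [0, 0, 0], 0.5], [[0, 0, 2.5], [0, 0, 0], 0.5], [[0, 0, 2.5], [0, 0, 0], 0.5], [[0, 0, 2.5], [0, 0, 0], 0.5], [[0, 0, 2.5], [0, 0, 0], 0.5], [[0, 0, 2.5], [0, 0, 0], 0.5], [[0, 0, 1.5], [0, 0, 0], 0.5], [[0, 0, 0.5], [0, 0, 0], 0.5], [[0, 0, 0], [0, 0, 0], 0.5], [[0, 0, 0], [0, 0, 0], 0.5]]'

```text
clock: 7.65
position: [0.4849, 0.0846, 0.2504]
tool_rot: [3.142, 0.001, -2.943]
force: [0.0, 0.0, -3.0]
grip_width: 0.0132
finger_force: 39.9
```

Emit:
arm_command --deltas '[[[0, 0, 0.6], [0, 0, 0], 0.5], [[0, 0, 0.4], [0, 0, 0], 0.5], [[0, 0, 0.2], [0, 0, 0], 0.5], [[0, 0, 0.2], [0, 0, 0], 0.5], [[0, 0, 0], [0, 0, 0], 0.5], [[0, 0, 0], [0, 0, 0], 0.5]]'

```text
clock: 8.25
position: [0.4847, 0.0844, 0.2357]
tool_rot: [-3.142, 0.0, -2.943]
force: [0.2, -0.2, -2.7]
grip_width: 0.0129
finger_force: 39.9
```

Emit:
arm_command --deltas '[[[0, 0, 0.1], [0, 0, 0], 0.5], [[0, 0, 0.1], [0, 0, 0], 0.5], [[0, 0, 0], [0, 0, 0], 0.5]]'

```text
clock: 8.55
position: [0.4847, 0.0845, 0.2346]
tool_rot: [-3.142, 0.001, -2.943]
force: [-6.5, -1.2, 20.5]
grip_width: 0.0132
finger_force: 42.5
```

Contact. Back off slightly and release.

Emit:
arm_command --deltas '[[[0, 0, -0.1], [0, 0, 0], 0.5], [[0, 0, 0], [0, 0, 0], 8.5], [[0, 0, 0], [0, 0, 0], 8.5], [[0, 0, 0], [0, 0, 0], 8.5], [[0, 0, 0], [0, 0, 0], 8.5], [[0, 0, 0], [0, 0, 0], 8.5], [[0, 0, 0], [0, 0, 0], 8.5], [[0, 0, -1], [0, 0, 0], 8.5], [[0, 0, -3], [0, 0, 0], 8.5], [[0, 0, -4], [0, 0, 0], 8.5], [[0, 0, -4], [0, 0, 0], 8.5], [[0, 0, -4], [0, 0, 0], 8.5]]'

```text
clock: 9.75
position: [0.4842, 0.0843, 0.3971]
tool_rot: [3.142, 0.0, -2.943]
force: [0.7, 0.1, 0.3]
grip_width: 0.0851
finger_force: 0.0
```

```bash
python3 - <<'E'
from h import *
S=bot.grab_frame("scene");T=bot.grab_frame("top")
cv2.imwrite("pics/c3.png",cv2.hconcat([cv2.resize(S["frame"][170:260,200:300],(400,360),interpolation=2),cv2.resize(T["frame"][185:275,170:270],(400,360),interpolation=2)])[...,::-1])
zr=.012
for n,z in (("lid",0),("pan",.008),("rack",zr),("rack_pivot",zr+.048),("bail_grip",zr+.094),("egg_0",zr+.042)):
    for nm,P in (("S",S),("T",T)):
        print(n,nm,[(q["at"],round(q["p"],2),atz(P,q["at"],z).round(3)[:2]) for q in bot.mark_of(n,P)[:3]])
E
```

```text
lid S [([298.6, 246.9], 0.76, array([0.498, 0.088])), ([251.7, 210.4], 0.63, array([0.551, 0.372]))]
lid T []
pan S [([242.4, 220.1], 0.68, array([0.479, 0.338]))]
pan T [([221.2, 236.1], 0.9, array([0.489, 0.332]))]
rack S [([243.8, 216.2], 0.69, array([0.495, 0.348]))]
rack T [([217.9, 233.4], 0.68, array([0.497, 0.342]))]
rack_pivot S [([242.1, 202.6], 0.56, array([0.503, 0.359]))]
rack_pivot T [([219.0, 233.0], 0.69, array([0.492, 0.329])), ([215.1, 221.3], 0.25, array([0.528, 0.343]))]
bail_grip S [([237.6, 199.1], 0.59, array([0.46 , 0.325])), ([233.8, 211.3], 0.17, array([0.402, 0.275]))]
bail_grip T [([220.7, 239.4], 0.7, array([0.467, 0.313]))]
egg_0 S [([253.6, 209.1], 0.46, array([0.505, 0.304])), ([244.8, 200.2], 0.42, array([0.526, 0.373])), ([237.6, 207.3], 0.42, array([0.478, 0.355]))]
egg_0 T [([213.8, 223.1], 0.59, array([0.523, 0.348])), ([223.5, 234.5], 0.51, array([0.489, 0.316])), ([210.7, 240.9], 0.4, array([0.468, 0.354]))]
```

View pics/c3.png

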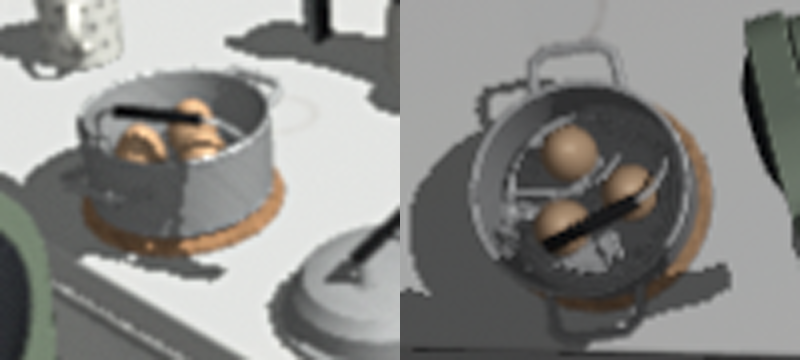

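The top crop shows the open pan with three eggs and the black grip bar from (545,247) to (637,200), full frame (206.3,246.5)–(229,235.2). In the scene crop the bar runs (113,110)–(200,118), full frame (228.2,197.5)–(250,199.5), and the lid lies on the worktop.

```bash
python3 - <<'E'
from h import *
S=bot.grab_frame("scene");T=bot.grab_frame("top")
z=.106
for P,a,b,x0,y0,x1,y1 in ((T,(206.3,246.5),(229,235.2),200,228,235,252),(S,(228.2,197.5),(250,199.5),224,192,254,204)):
    A=atz(P,a,z);B=atz(P,b,z);d=A-B
    print("hand",A.round(3),B.round(3),((A+B)/2).round(4),np.linalg.norm(d).round(4),"rack yaw",(np.arctan2(d[1],d[0])-np.pi/2).round(3))
    c=P["frame"][y0:y1,x0:x1]; m=(c.max(2)<45).astype(np.uint8)
    n,l,st,ce=cv2.connectedComponentsWithStats(m)
    i=1+st[1:,4].argmax(); ys,xs=np.where(l==i)
    pts=np.array([atz(P,(u+x0,v+y0),z)[:2] for u,v in zip(xs,ys)]); mu=pts.mean(0)
    w,v=np.linalg.eigh(np.cov((pts-mu).T)); e=v[:,1]*np.sign(v[1,1]); pr=(pts-mu)@e
    print("auto",len(pts),mu.round(4),"len",np.ptp(pr).round(3),"yaw",(np.arctan2(e[1],e[0])-np.pi/2).round(3))
print(tri(T,(217.6,240.9),S,(239.1,198.5)))
# pan mouth via circle in top
g=cv2.cvtColor(T["frame"],cv2.COLOR_RGB2GRAY)
E
```

```text
hand [0.445 0.354 0.106] [0.48  0.289 0.106] [0.4628 0.3214 0.106 ] 0.0737 rack yaw 0.498
auto 91 [0.4632 0.3232] len 0.074 yaw 0.525
hand [0.447 0.358 0.106] [0.485 0.291 0.106] [0.4657 0.3245 0.106 ] 0.0761 rack yaw 0.52
auto 37 [0.4644 0.329 ] len 0.069 yaw 0.493
(array([0.46258332, 0.32082781, 0.10872197]), np.float64(0.000769040594130971))
```

```bash
python3 -c "
from h import *
plan((.4635,.322,.175),.51+np.pi/2,14)"
```

```text
rows 14 shift [0.83 1.62] 0.46 rz 0.0899 | d [-0.0211  0.2376 -0.0649] w -1.259
```

Emit:
arm_command --deltas '[[[0.83, 1.62, 0.46], [0, 0, 0.09], 8.5], [[0.83, 1.62, 0.46], [0, 0, 0.09], 8.5], [[0.83, 1.62, 0.46], [0, 0, 0.09], 8.5], [[0.83, 1.62, 0.46], [0, 0, 0.09], 8.5], [[0.83, 1.62, 0.46], [0, 0, 0.09], 8.5], [[0.83, 1.62, 0.46], [0, 0, 0.09], 8.5], [[0.83, 1.62, 0.46], [0, 0, 0.09], 8.5], [[0.83, 1.62, 0.46], [0, 0, 0.09], 8.5], [[0.83, 1.62, 0.46], [0, 0, 0.09], 8.5], [[0.83, 1.62, 0.46], [0, 0, 0.09], 8.5], [[0.83, 1.62, 0.46], [0, 0, 0.09], 8.5], [[0.83, 1.62, 0.46], [0, 0, 0.09], 8.5], [[0.83, 1.62, 0.46], [0, 0, 0.09], 8.5], [[0.83, 1.62, 0.46], [0, 0, 0.09], 8.5], [[0, 0, 0], [0, 0, 0], 8.5], [[0, 0, 0], [0, 0, 0], 8.5]]'

```text
clock: 12.15
position: [0.4638, 0.3218, 0.33]
tool_rot: [-3.141, 0.0, 2.082]
force: [0.4, -1.2, -0.1]
grip_width: 0.0851
finger_force: 0.0
```

```bash
python3 - <<'E'
from h import *
plan((.4635,.322,.112),.51+np.pi/2,5)
print(bot.observe()["qpos"])
S=bot.grab_frame("scene");T=bot.grab_frame("top")
cv2.imwrite("pics/c4.png",cv2.hconcat([cv2.resize(S["frame"][140:240,200:290],(405,450),interpolation=2),cv2.resize(T["frame"][180:280,170:260],(405,450),interpolation=2)])[:,:800,::-1])
E
```

```text
rows 5 shift [ 0.01 -0.  ] 1.27 rz 0.0002 | d [-0.0003  0.0002 -0.0633] w -0.001
[-0.81469924  0.52394012  0.14304693  1.83817513 -0.10046347  0.78725687
 -0.10864981]
```

View pics/c4.png

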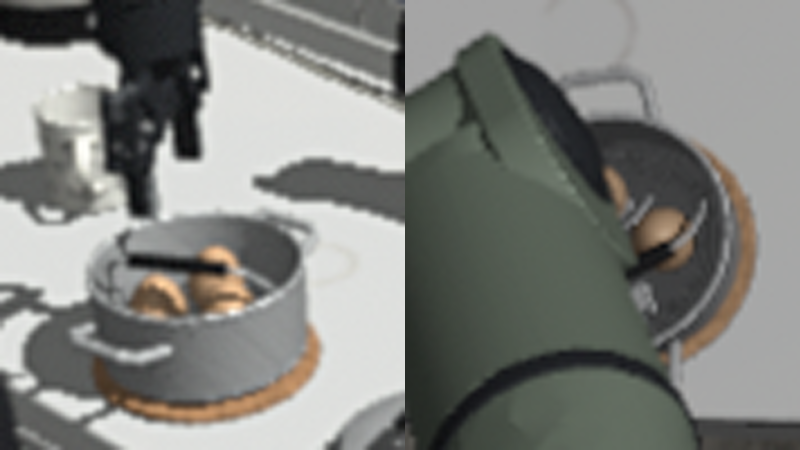

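The fingers straddle the bar at scene crop (175,262), one on each side. I'll descend and close to a loose cage around it.

Emit:
arm_command --deltas '[[[0, 0, 1.2], [0, 0, 0], 8.5], [[0, 0, 1.2], [0, 0, 0], 8.5], [[0, 0, 1.3], [0, 0, 0], 8.5], [[0, 0, 1.3], [0, 0, 0], 8.5], [[0, 0, 1.3], [0, 0, 0], 8.5], [[0, 0, 0], [0, 0, 0], 6], [[0, 0, 0], [0, 0, 0], 4], [[0, 0, 0], [0, 0, 0], 2.0], [[0, 0, 0], [0, 0, 0], 2.0], [[0, 0, 0], [0, 0, 0], 2.0], [[0, 0, 0], [0, 0, 0], 2.0], [[0, 0, 0], [0, 0, 0], 2.0], [[0, 0, 0], [0, 0, 0], 2.0]]' --newtons 20

```text
clock: 13.55
position: [0.464, 0.3219, 0.2674]
tool_rot: [3.142, 0.0, 2.08]
force: [-0.1, 0.5, -0.3]
grip_width: 0.0202
finger_force: 0.0
```

Emit:
arm_command --deltas '[[[0, 0.32, -0.21], [0, 0, 0], 2.0], [[0, 0.32, -0.2], [0, 0, 0], 2.0], [[0, 0.34, -0.17], [0, 0, 0], 2.0], [[0, 0.34, -0.16], [0, 0, 0], 2.0], [[0, 0.36, -0.12], [0, 0, 0], 2.0], [[0, 0.36, -0.12], [0, 0, 0], 2.0], [[0, 0.37, -0.08], [0, 0, 0], 2.0], [[0, 0.37, -0.07], [0, 0, 0], 2.0], [[0, 0.37, -0.03], [0, 0, 0], 2.0], [[0, 0.37, -0.02], [0, 0, 0], 2.0], [[0, 0, 0], [0, 0, 0], 2.0], [[0, 0, 0], [0, 0, 0], 2.0]]'

```text
clock: 14.75
position: [0.4947, 0.339, 0.279]
tool_rot: [-3.141, 0.0, 2.08]
force: [-0.0, -0.2, -0.8]
grip_width: 0.0201
finger_force: 0.0
```

```bash
python3 - <<'E'
from h import *
S=bot.grab_frame("scene")
cv2.imwrite("pics/c5.png",cv2.resize(S["frame"][140:240,200:300],(600,600),interpolation=2)[...,::-1])
E
```

```text
(no output)
```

View pics/c5.png

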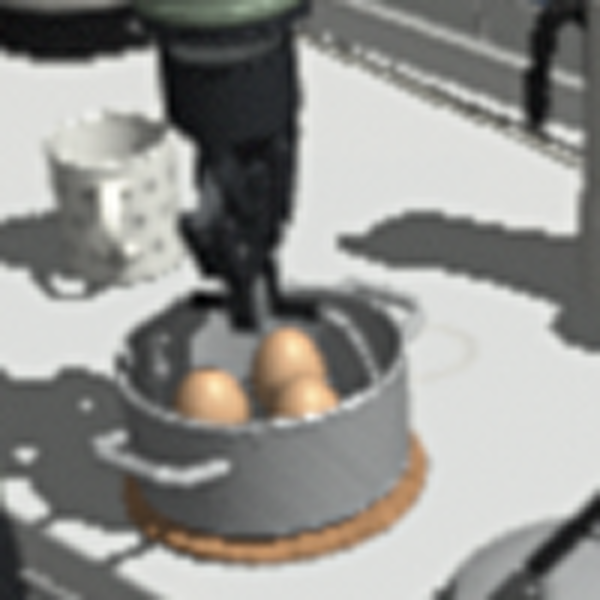

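The bar (about (200,298)–(330,298)) is upright between the fingers, with the eggs in place below. Close and lift gently.

Emit:
arm_command --deltas '[[[0, 0, 0], [0, 0, 0], 1.5], [[0, 0, 0], [0, 0, 0], 0.8], [[0, 0, 0], [0, 0, 0], 0.8], [[0, 0, 0], [0, 0, 0], 0.8], [[0, 0, 0], [0, 0, 0], 0.8], [[0, 0, 0], [0, 0, 0], 0.8], [[0, 0, -0.2], [0, 0, 0], 0.8], [[0, 0, -0.3], [0, 0, 0], 0.8], [[0, 0, -0.4], [0, 0, 0], 0.8], [[0, 0, -0.4], [0, 0, 0], 0.8], [[0, 0, -0.4], [0, 0, 0], 0.8], [[0, 0, -0.3], [0, 0, 0], 0.8], [[0, 0, 0], [0, 0, 0], 0.8], [[0, 0, 0], [0, 0, 0], 0.8]]' --newtons 50

```text
clock: 16.2
position: [0.4947, 0.339, 0.2991]
tool_rot: [-3.142, -0.0, 2.08]
force: [0.1, 0.4, -5.8]
grip_width: 0.0108
finger_force: 48.7
```

Emit:
arm_command --deltas '[[[0, 0, -0.4], [0, 0, 0], 0.8], [[0, 0, -0.6], [0, 0, 0], 0.8], [[0, 0, -0.8], [0, 0, 0], 0.8], [[0, 0, -0.9], [0, 0, 0], 0.8], [[0, 0, -0.9], [0, 0, 0], 0.8], [[0, 0, -0.9], [0, 0, 0], 0.8], [[0, 0, -0.9], [0, 0, 0], 0.8], [[0, 0, -0.9], [0, 0, 0], 0.8], [[0, 0, -0.9], [0, 0, 0], 0.8], [[0, 0, -0.9], [0, 0, 0], 0.8], [[0, 0, -0.9], [0, 0, 0], 0.8], [[0, 0, -0.9], [0, 0, 0], 0.8], [[0, 0, -0.7], [0, 0, 0], 0.8], [[0, 0, -0.5], [0, 0, 0], 0.8], [[0, 0, -0.3], [0, 0, 0], 0.8], [[0, 0, 0], [0, 0, 0], 0.8], [[0, 0, 0], [0, 0, 0], 0.8], [[0, 0, 0], [0, 0, 0], 0.8]]'

```text
clock: 18.0
position: [0.4947, 0.3391, 0.4127]
tool_rot: [-3.141, 0.0, 2.08]
force: [0.3, 0.5, -5.8]
grip_width: 0.0108
finger_force: 48.7
```

```bash
python3 - <<'E'
from h import *
S=bot.grab_frame("scene")
cv2.imwrite("pics/c6.png",cv2.resize(S["frame"][120:240,200:300],(500,600),interpolation=2)[...,::-1])
plan((.51,-.24,.26),2.08,30)
print(bot.observe()["qpos"])
E
```

```text
rows 30 shift [-1.71 -0.9 ] -0.01 rz -0.0 | d [ 0.0153 -0.5791  0.0019] w 0.0
[-0.81271956  0.47788028  0.16183075  1.66779313 -0.08794814  1.00359702
 -0.11236344]
```

View pics/c6.png

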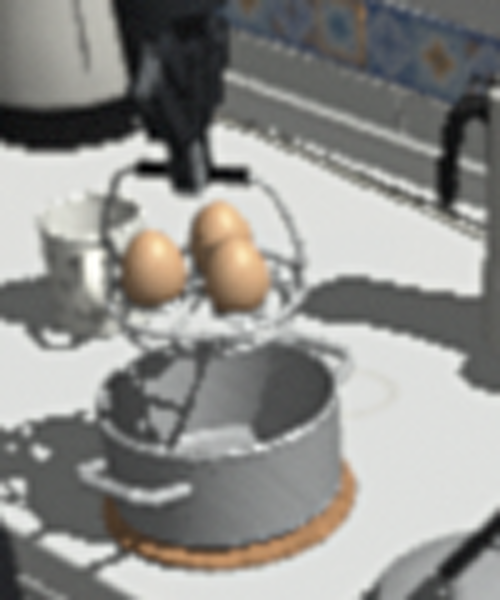

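The rack hangs level from the upright bail ((140,170)–(248,175)) with all three eggs in their cups, clear of the pan. I'll carry it across to the board with speed ramps.

Emit:
arm_command --deltas '[[[-0.35, -0.19, 0], [0, 0, 0], 0.8], [[-0.71, -0.37, 0], [0, 0, 0], 0.8], [[-1.06, -0.56, 0], [0, 0, 0], 0.8], [[-1.42, -0.75, 0], [0, 0, 0], 0.8], [[-1.77, -0.93, 0], [0, 0, 0], 0.8], [[-1.77, -0.93, 0], [0, 0, 0], 0.8], [[-1.77, -0.93, 0], [0, 0, 0], 0.8], [[-1.77, -0.93, 0], [0, 0, 0], 0.8], [[-1.77, -0.93, 0], [0, 0, 0], 0.8], [[-1.77, -0.93, 0], [0, 0, 0], 0.8], [[-1.77, -0.93, 0], [0, 0, 0], 0.8], [[-1.77, -0.93, 0], [0, 0, 0], 0.8], [[-1.77, -0.93, 0], [0, 0, 0], 0.8], [[-1.77, -0.93, 0], [0, 0, 0], 0.8], [[-1.77, -0.93, 0], [0, 0, 0], 0.8], [[-1.77, -0.93, 0], [0, 0, 0], 0.8], [[-1.77, -0.93, 0], [0, 0, 0], 0.8], [[-1.77, -0.93, 0], [0, 0, 0], 0.8], [[-1.77, -0.93, 0], [0, 0, 0], 0.8], [[-1.77, -0.93, 0], [0, 0, 0], 0.8]]'

```text
clock: 20.05
position: [0.5029, -0.023, 0.4133]
tool_rot: [3.141, 0.0, 2.079]
force: [0.6, 0.9, -5.1]
grip_width: 0.011
finger_force: 48.8
```

Emit:
arm_command --deltas '[[[-1.77, -0.93, 0], [0, 0, 0], 0.8], [[-1.77, -0.93, 0], [0, 0, 0], 0.8], [[-1.77, -0.93, 0], [0, 0, 0], 0.8], [[-1.77, -0.93, 0], [0, 0, 0], 0.8], [[-1.77, -0.93, 0], [0, 0, 0], 0.8], [[-1.77, -0.93, 0], [0, 0, 0], 0.8], [[-1.77, -0.93, 0], [0, 0, 0], 0.8], [[-1.77, -0.93, 0], [0, 0, 0], 0.8], [[-1.77, -0.93, 0], [0, 0, 0], 0.8], [[-1.42, -0.75, 0], [0, 0, 0], 0.8], [[-1.06, -0.56, 0], [0, 0, 0], 0.8], [[-0.71, -0.37, 0], [0, 0, 0], 0.8], [[-0.35, -0.19, 0], [0, 0, 0], 0.8], [[0, 0, 0], [0, 0, 0], 0.8], [[0, 0, 0], [0, 0, 0], 0.8], [[0, 0, 0], [0, 0, 0], 0.8], [[0, 0, 0], [0, 0, 0], 0.8]]'

```text
clock: 21.75
position: [0.5093, -0.2402, 0.4131]
tool_rot: [3.141, -0.0, 2.08]
force: [-0.1, -0.5, -5.9]
grip_width: 0.011
finger_force: 48.8
```

```bash
python3 - <<'E'
from h import *
o=bot.observe();p=np.array(o["position"]);print(p,o["force"],o["qpos"])
S=bot.grab_frame("scene");T=bot.grab_frame("top")
cv2.imwrite("pics/c7.png",cv2.hconcat([cv2.resize(S["frame"][150:350,300:480],(396,440),interpolation=2),cv2.resize(T["frame"][160:300,340:480],(400,440),interpolation=2)])[...,::-1])
print([(n,[(q["at"],round(q["p"],2),atz(S,q["at"],p[2]-.279+.012)) for q in bot.mark_of(n,S)[:1]]) for n in ("rack",)],[(q["at"],q["p"],atz(P,q["at"],0)) for P in (S,T) for q in bot.mark_of("board",P)[:1]])
E
```

```text
[ 0.50929578 -0.24019188  0.41313109] [-0.13552049 -0.53223589 -5.85650064] [ 0.10357637  0.43020915  0.31823014  1.770077   -0.15943593  0.96647467
  0.9953027 ]
[('rack', [([389.3, 245.6], 0.91, array([ 0.51674195, -0.2347366 ,  0.14613109]))])] [([392.0, 293.4], 0.66, array([ 5.06884715e-01, -2.61220761e-01, -1.11022302e-16])), ([406.9, 235.3], 0.65, array([ 0.50860573, -0.25764211,  0.        ]))]
```

View pics/c7.png

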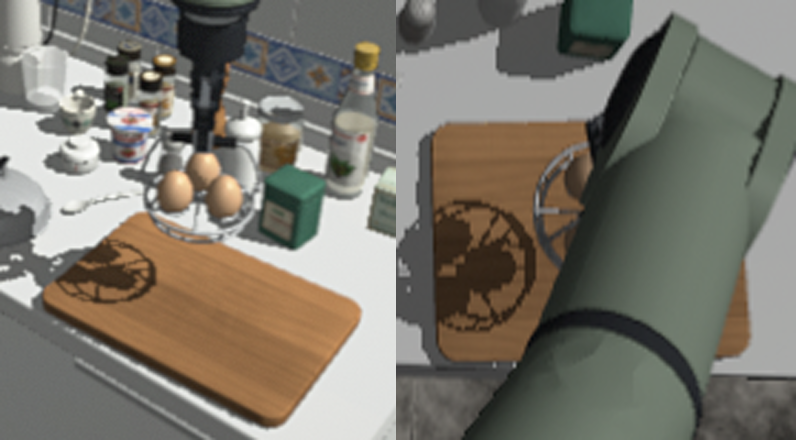

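The rack hangs over the board at about (0.51, -0.24), level, with its eggs in place (scene crop (200,190)). I'll lower it.

Emit:
arm_command --deltas '[[[0, 0, 0.4], [0, 0, 0], 0.8], [[0, 0, 0.8], [0, 0, 0], 0.8], [[0, 0, 1], [0, 0, 0], 0.8], [[0, 0, 1], [0, 0, 0], 0.8], [[0, 0, 1], [0, 0, 0], 0.8], [[0, 0, 1], [0, 0, 0], 0.8], [[0, 0, 1], [0, 0, 0], 0.8], [[0, 0, 1], [0, 0, 0], 0.8], [[0, 0, 1], [0, 0, 0], 0.8], [[0, 0, 1], [0, 0, 0], 0.8], [[0, 0, 0.9], [0, 0, 0], 0.8], [[0, 0, 0.7], [0, 0, 0], 0.8], [[0, 0, 0.5], [0, 0, 0], 0.8], [[0, 0, 0.3], [0, 0, 0], 0.8], [[0, 0, 0.1], [0, 0, 0], 0.8], [[0, 0, 0], [0, 0, 0], 0.8], [[0, 0, 0], [0, 0, 0], 0.8]]'

```text
clock: 23.7
position: [0.5093, -0.2407, 0.2964]
tool_rot: [3.141, 0.0, 2.08]
force: [-1.1, 0.9, -5.5]
grip_width: 0.0111
finger_force: 48.8
```

Emit:
arm_command --deltas '[[[0, 0, 0.2], [0, 0, 0], 0.8], [[0, 0, 0.2], [0, 0, 0], 0.8], [[0, 0, 0.1], [0, 0, 0], 0.8], [[0, 0, 0.1], [0, 0, 0], 0.8], [[0, 0, 0], [0, 0, 0], 0.8], [[0, 0, 0], [0, 0, 0], 0.8]]'

```text
clock: 24.3
position: [0.5092, -0.2407, 0.2901]
tool_rot: [-3.142, 0.0, 2.08]
force: [-0.2, 0.1, -5.3]
grip_width: 0.0109
finger_force: 48.8
```

Emit:
arm_command --deltas '[[[0, 0, 0.05], [0, 0, 0], 0.8], [[0, 0, 0.05], [0, 0, 0], 0.8], [[0, 0, 0], [0, 0, 0], 0.8]]'

```text
clock: 24.6
position: [0.5092, -0.2407, 0.2891]
tool_rot: [-3.142, -0.0, 2.08]
force: [0.0, 0.8, -5.6]
grip_width: 0.0112
finger_force: 48.8
```

Emit:
arm_command --deltas '[[[0, 0, 0.05], [0, 0, 0], 0.8], [[0, 0, 0.05], [0, 0, 0], 0.8], [[0, 0, 0], [0, 0, 0], 0.8]]'

```text
clock: 24.9
position: [0.5093, -0.2407, 0.2883]
tool_rot: [3.141, 0.0, 2.08]
force: [0.2, 0.0, -1.2]
grip_width: 0.011
finger_force: 49.4
```

Emit:
arm_command --deltas '[[[0, 0, 0.03], [0, 0, 0], 0.8], [[0, 0, 0], [0, 0, 0], 0.8], [[0, 0, 0], [0, 0, 0], 1.4], [[0, 0, 0], [0, 0, 0], 2.0], [[0, 0, 0], [0, 0, 0], 2.0], [[0, 0, 0], [0, 0, 0], 2.0], [[0, 0, 0], [0, 0, 0], 2.0]]'

```text
clock: 25.6
position: [0.5092, -0.2407, 0.2878]
tool_rot: [-3.142, 0.0, 2.08]
force: [-1.0, 1.3, -0.0]
grip_width: 0.02
finger_force: 0.0
```

Emit:
arm_command --deltas '[[[0, -0.37, 0.02], [0, 0, 0], 2.0], [[0, -0.37, 0.03], [0, 0, 0], 2.0], [[0, -0.37, 0.07], [0, 0, 0], 2.0], [[0, -0.37, 0.08], [0, 0, 0], 2.0], [[0, -0.36, 0.12], [0, 0, 0], 2.0], [[0, -0.36, 0.12], [0, 0, 0], 2.0], [[0, -0.34, 0.16], [0, 0, 0], 2.0], [[0, -0.34, 0.17], [0, 0, 0], 2.0], [[0, -0.32, 0.2], [0, 0, 0], 2.0], [[0, -0.25, 0.16], [0, 0, 0], 2.0], [[0, 0, 0], [0, 0, 0], 2.0], [[0, 0, 0], [0, 0, 0], 3.5], [[0, 0, 0], [0, 0, 0], 6], [[0, 0, 0], [0, 0, 0], 6], [[0, 0, 0], [0, 0, 0], 6], [[0, 0, 0], [0, 0, 0], 6], [[0, 0, -1], [0, 0, 0], 6], [[0, 0, -2], [0, 0, 0], 6], [[0, 0, -3], [0, 0, 0], 6], [[0, 0, -4], [0, 0, 0], 6]]'

```text
clock: 27.6
position: [0.4786, -0.2573, 0.3774]
tool_rot: [-3.14, -0.001, 2.08]
force: [-0.9, -0.3, 0.9]
grip_width: 0.0601
finger_force: 0.0
```

Emit:
arm_command --deltas '[[[0, 0, -4], [0, 0, 0], 6], [[2.5, 2.5, -1], [0, 0, 0], 6], [[3, 2.5, 0], [0, 0, 0], 6], [[3, 2, 0], [0, 0, 0], 6], [[3, 1, 0], [0, 0, 0], 6], [[3, 1, 0], [0, 0, 0], 6], [[3, 1, 0], [0, 0, 0], 6], [[0, 0, 0], [0, 0, 0], 6], [[0, 0, 0], [0, 0, 0], 6]]'

```text
clock: 28.5
position: [0.481, -0.0557, 0.4272]
tool_rot: [3.141, 0.0, 2.081]
force: [-0.1, 0.3, 0.2]
grip_width: 0.0601
finger_force: 0.0
```

```bash
python3 - <<'E'
from h import *
S=bot.grab_frame("scene");T=bot.grab_frame("top")
cv2.imwrite("pics/c8.png",cv2.hconcat([cv2.resize(S["frame"][165:345,200:470],(480,320),interpolation=2),cv2.resize(T["frame"][150:310,170:470],(600,320),interpolation=2)[:,280:]])[:,:800,::-1])
for P in (S,T):
  for n,z in (("rack",.021),("lid",0),("pan",.008),("board",0),("egg_0",.063)): print(n,[(np.round(q["at"]),round(q["p"],2),atz(P,q["at"],z).round(3)[:2]) for q in bot.mark_of(n,P)[:3]])
E
```

```text
rack [(array([386., 280.]), 0.63, array([ 0.523, -0.23 ]))]
lid [(array([296., 246.]), 0.89, array([0.494, 0.098])), (array([387., 281.]), 0.67, array([ 0.54 , -0.221]))]
pan [(array([242., 220.]), 0.94, array([0.478, 0.337]))]
board [(array([392., 294.]), 0.95, array([ 0.504, -0.264]))]
egg_0 [(array([378., 276.]), 0.74, array([ 0.478, -0.229])), (array([400., 277.]), 0.72, array([ 0.513, -0.279])), (array([298., 246.]), 0.69, array([0.44 , 0.035]))]
rack [(array([399., 237.]), 0.81, array([ 0.501, -0.228]))]
lid [(array([301., 238.]), 0.72, array([0.492, 0.078])), (array([306., 183.]), 0.32, array([0.672, 0.069]))]
pan [(array([219., 232.]), 0.95, array([0.5  , 0.339])), (array([328., 201.]), 0.46, array([ 0.611, -0.002]))]
board [(array([407., 237.]), 0.88, array([ 0.504, -0.257]))]
egg_0 [(array([400., 241.]), 0.66, array([ 0.482, -0.225])), (array([403., 222.]), 0.62, array([ 0.543, -0.236])), (array([417., 235.]), 0.58, array([ 0.502, -0.277]))]
```

View pics/c8.png

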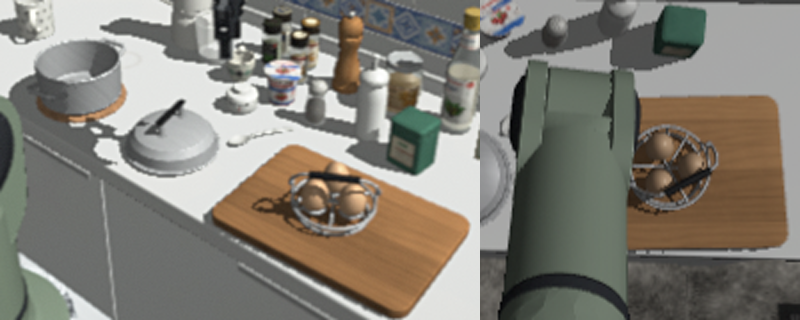

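The rack stands on the board at crop (335,200) with its three eggs. The lid lies flat at (172,138), the pan is on its trivet at (80,78), and the gripper is free.

```bash
python3 -c "
from workcell import bot
print(bot.job_done())"
```

```text
the job is handed in; nothing more can be done
None
```

I handed the job in, though no verdict came back: the last pictures show the lid right way up on the worktop, the rack upright on the board with all three eggs in their cups, the pan on its trivet, and the gripper clear of everything.

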